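# Close a terminal box: align the quarter-turn fastener, hold the cover pressed

### The arm

A 6-joint arm with a two-finger parallel gripper is mounted at the origin on a cart in front of the work surface, level with it; the furniture and walls round the work are solid. World frame = base frame: x ahead of the robot, y to its left, z up, the work surface at z = 0. Lengths are in m, angles in rad, forces in N, time in s.
With the tool pointing down it reaches from about 0.3 to 0.875 m from the base axis. Payload 6.4 kg.
Tool frame: the origin (TCP) lies between the finger pads; the fingertips stand 8 mm ahead of it and the grasp point (between the pads) lies 11 mm behind it (ctrl.finger_overhang is the distance from the TCP to the fingertips, in m); z points along the fingers, y is the line along which they close (so a half turn about z gives the same grasp; the last joint's range is limited). The gripper opens to 85 mm and grips with 20 to 120 N. Pads are 22 mm wide; open, the fingers measure 114 mm over their backs; the gripper's body (76 mm by 85 mm) begins 54 mm behind the grasp point. The pads swing forward as they close: fully open they stand 13 mm farther back than shut.
Start: joints at [-1.552, 0.181, 1.607, -0, 1.354, -0.206], TCP at [0.128, -0.561, 0.239] pointing down, gripper open.
Joint ranges: [-2.99, 2.99], [-0.89, 2.07], [0.3, 2.58], [-1.14, 4.28], [0, 2.63], [-3.12, 3.12]. Speed limits (rad/s): [2.57, 2.57, 3.01, 3.14, 3.14, 3.14].

### API

Orientations are given as a unit quaternion [w, x, y, z].
In Python, from bench import ctrl, camera gives the robot as it stands.
- The arm moves only by the shell command python3 -m pendant 'ROWS' [OPENING]. ROWS is JSON, a list of rows, each a list of 6 numbers: the shift along the world's x, y, z normalised to -1 to 1, where 1 is 200 mm, then the turn, a rotation vector about the world's x, y, z normalised to -1 to 1, where 1 is pi/2 rad. In form: [[dx, dy, dz, rx, ry, rz], ...]. A call has exactly 10 rows; each row shifts and turns the commanded pose from where the row before left it; what a row does not reach is not made up. A row lasts 1/8 s, in which the tool goes at most 62.5 mm and 10.7 degrees, less where a joint would pass 70% of its speed; a pose out of reach is approached as far as the arm can. A call with a number of a shift or a turn outside -1 to 1 is refused whole. A call with a gripper value outside its range is refused whole. OPENING is the opening, from -1 (shut) to 1 (fully open), set as the call begins (- or left out, the last holds). The fingers move at their own pace and stop on an object; the grip force is fixed at half the most. Time passes only in rows, so rows that do not move let the fingers close, or fill a call up. It gives the time, the measured TCP pose, the force, the opening and the grip force at its end, in the units of the state.
- ctrl.get_obs(): the state, without advancing time (a new reading comes with each control period).
- camera(name): name is "scene" or "top"; returns a dict with "color" (420x560x3 uint8, blue, green, red), "fx", "fy", "cx", "cy" (pixels), "xyz" and "rotation" of the camera in the world. Camera axes: x right, y down, z forward; pixel columns grow to the right and rows downward; lengths in m; the calibration is good to about 2 mm. A picture is of the moment at which its call begins. There is no depth.
- ctrl.hand_in(): hands the job in; it is judged then, once.
The state is a dict: "time_s": time; "q": joint angles; "dq": joint speeds; "joint_efforts": joint torques, N m; "eef_pos": TCP position; "eef_rot": TCP orientation; "wrist_force": force on the tool from outside, world axes, zero at the start; "torque": the same for the moment, N m; "opening": opening from 0.0 (shut) to 1.0 (fully open); "grasp_force": force on a finger pad.
Only numpy, scipy, OpenCV 4.12 (cv2) and the standard library are available. Lean on these libraries where they do the work, as an engineer would, in place of code of your own. Each camera call takes 0.05 s, during which the arm holds its last target. There are 200 camera calls.

### The job

Put the loose metal cover onto the grey terminal box, turn its quarter-turn fastener until the crosspiece underneath lines up with the slot in the box and can drop in, then press the cover fully home against its springy seal. Finish while still holding it pressed down, so that I could drive the fixing screws; do not let go, and leave the tape measure, the nut and the small spanner where they are.

Things in the scene. Friction and masses are not known exactly. Their poses are not given: they have to be found in the camera images.
- cover_mid (a point): Middle of the loose cover: plain aluminium pan, open below, 150 mm (its x) by 110 mm (y) by 30 mm high, skirt walls 4 mm thick, about 0.3 kg. The point is on the fastener's axis, 15 mm above the skirt's lower edge and 15 mm below the flat top; z up. The cover starts lying on the table on its skirt. It fits the box either way round (half a turn makes no difference).
- knob_grip (a point): Grip of the quarter-turn fastener in the cover's middle: upright dark steel bar 50 mm long (its x), 13 mm thick (y), from 7 to 35 mm above the cover's flat top, on a low round boss. The point is on its axis, 23 mm above the flat top (53 mm above the skirt's lower edge). The cover can be carried by the bar, gripped across its 13 mm.
- crosspiece (a point): Centre of the fastener's steel crosspiece, hidden under the cover: 56 mm (its x, parallel to the grip bar) by 8 by 8 mm; its underside is 4 mm above the skirt's lower edge. It turns with the grip bar and must enter the slot of the box.
- fastener (a joint): Angle of the fastener (bar and crosspiece) from the cover's long x axis, rad, counter-clockwise from above positive, range -1.6 to 1.6, friction 0.06 N m. At 0 the bar points along the cover's long axis and its two index marks, and the crosspiece fits the slot (it enters within about 0.12 rad). It starts between 0.7 and 1.4.
- housing_ledge (a point): Grey terminal box fixed on the table, 172 mm (its x) by 132 mm (y), z up. The point is mid-box at the height of the ledge, 55 mm above the table. Inside the ledge a round-topped collar, 136 x 96 mm outside, stands 20 mm above the ledge; the cover's skirt goes over it with 3 mm play all round. Pressed fully home, the skirt's lower edge is level with the ledge.
- slot (a point): Centre of the mouth of the slot in the steel bracket inside the box's collar, 12 mm above the ledge: slot 64 mm (its x, the long way of the box) by 16 mm, 12 mm deep. With the fastener's crosspiece lying across the slot the skirt stands 8 mm above the ledge; lined up, the cover sinks onto the seal, 4 mm above the ledge.
- seal (a joint): How far the black springy rubber seal round the collar is pressed down, m: 0 free (top 4 mm above the ledge), 0.004 fully down (stop). It pushes up with 4.5 N when free, 10.5 N when fully down; the cover's weight alone does not press it down. About 8 N more is needed, and it springs back when let go.
- tape_measure: Yellow and black tape measure 36 x 82 x 68 mm, standing on the table behind the work; bystander. Origin at the centre of its underside.
- nut_m20_1: Steel hexagon nut 35 x 30 x 16 mm lying on the table behind the work; bystander. Origin at the centre of its underside.
- spanner_13: Steel spanner 26 x 175 x 8 mm lying on the table behind the work; bystander. Origin at the centre of its underside. (A bench vice, up to about 0.25 m high, stands fixed at the left of the table near x 0.5, y 0.5, and must be passed over.)

How it is judged:
On the way, in this order (a step that is already met when the one before it is completed fails the run):
1. the cover sits over the collar of the box (horizontal distance between cover_mid and housing_ledge below 0.008 m and z of cover_mid in the frame of housing_ledge below 0.031 m and angle between the x axis of cover_mid and the x axis of housing_ledge, either way round below 0.15 rad), for 0.1 s.
2. the fastener is lined up and the cover is pressed home on the seal (angle between the x axis of knob_grip and the x axis of housing_ledge, either way round below 0.25 rad and value of joint seal above 0.0028 m and z of cover_mid in the frame of housing_ledge below 0.0165 m), for 0.2 s.
At the end, for the whole second after the job is handed in: Cover level over the collar (within 8 mm, square within 0.15 rad), fastener in line with the slot (within 0.25 rad), skirt within 1.5 mm of the ledge, seal pressed down by over 2.8 of its 4 mm, the robot still bearing on the cover or its fastener with over 3 N (all of step 2 and horizontal distance between cover_mid and housing_ledge below 0.008 m and angle between cover_mid's own z axis and vertical below 0.04 rad and angle between the x axis of cover_mid and the x axis of housing_ledge, either way round below 0.15 rad and contact force between any of the fingers, the arm and cover above 3 N); the arm keeps its last pose, push and grip.
It fails at once if a bystander was displaced by more than 20 mm (distance of any of tape_measure, nut_m20_1, spanner_13 from where it was at the start of the episode above 0.02 m).
It also fails if it takes over 48 s, if anything falls off the work surface, if the arm or the gripper's body presses on something with over 40 N, if the wrist force passes 120 N, or if a joint passes its speed limit or range.

## Working session

There is one attempt and no reset: what is moved stays moved. The work goes in short steps, Python scripts to look and compute and a shell command to move; the robot and the scene stay as the last step left them, time stands still between calls to the robot, and variables do not carry over. Pictures are saved under pics/ and viewed, at most 10 in all, crops included, and the job is handed in when it is done.

```bash
mkdir -p pics; ls; python3 - <<'E'
from bench import ctrl,camera
import cv2
for n in("scene","top"):
    c=camera(n);cv2.imwrite(f"pics/{n}0.png",c["color"]);print(n,c["fx"],c["cx"],c["cy"],c["xyz"],c["rotation"])
o=ctrl.get_obs();print(o["time_s"],o["eef_pos"],o["eef_rot"],o["opening"])
E
```

```text
pics
scene 501.2320146189404 282.3710112031079 204.54923526868015 [-0.03007042  0.46906778  0.50319213] [ 0.24922345 -0.42493853  0.76209321 -0.42015337]
top 518.4388514312079 278.00059020340404 212.95330800375294 [0.49216547 0.08378643 0.9712722 ] [-0.04908829  0.70640605 -0.7048421   0.04217174]
0.1 [ 0.12818871 -0.5600625   0.23849814] [-7.52842859e-04  9.93690528e-01  1.12154181e-01  8.99184251e-05] 1.0001519268646353
```

View pics/scene0.png

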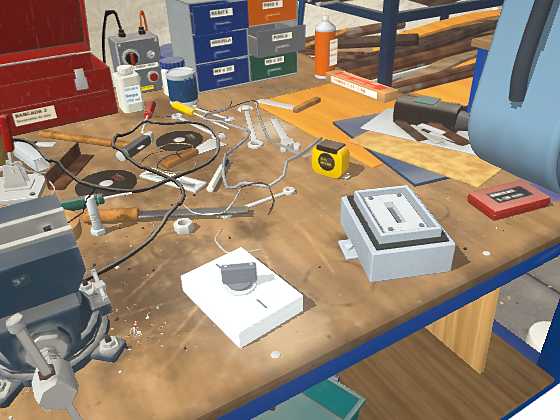

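View pics/top0.png

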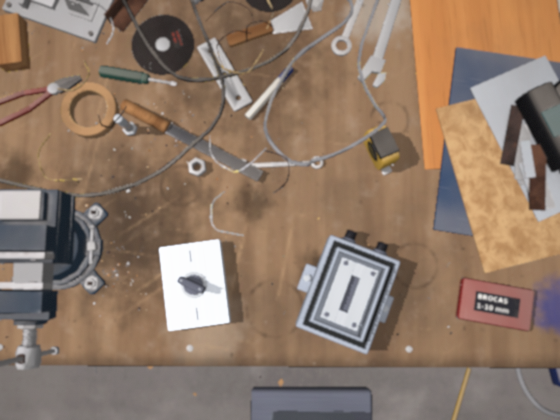

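Scene: white cover at about (243,295) and box at (398,235). In the top view the cover is at (194,285) with its long axis along image rows, and the box at (349,293) with a dark slot, tilted. The nut is at (197,167) and the tape at (383,147).

```bash
cat > h.py <<'E'
import numpy as np, cv2
from bench import ctrl,camera
from scipy.spatial.transform import Rotation as R
def cast(c,uv,z):
    uv=np.atleast_2d(np.float64(uv)); M=R.from_quat(np.roll(c["rotation"],-1)).as_matrix()
    d=np.c_[(uv[:,0]-c["cx"])/c["fx"],(uv[:,1]-c["cy"])/c["fy"],np.ones(len(uv))]@M.T
    return c["xyz"]+d*((z-c["xyz"][2])/d[:,2])[:,None]
def blobs(m,roi,amin=30):
    u0,v0,u1,v1=roi; k=np.zeros(m.shape,np.uint8); k[v0:v1,u0:u1]=m[v0:v1,u0:u1]
    cs,_=cv2.findContours(k,cv2.RETR_LIST,cv2.CHAIN_APPROX_NONE)
    return sorted([x for x in cs if cv2.contourArea(x)>amin],key=cv2.contourArea)[::-1]
def rect(c,cnt,z):
    p=cast(c,cnt[:,0,:],z)[:,:2]; (x,y),(w,h),a=cv2.minAreaRect(np.float32(p*1000))
    if w<h: a+=90; w,h=h,w
    return np.round([x,y,w,h,(a+90)%180-90],1)
E
cat > m.py <<'E'
from h import *
c=camera("top"); g=cv2.cvtColor(c["color"],cv2.COLOR_BGR2GRAY).astype(int); sat=np.ptp(c["color"],axis=2)
B=blobs(((g>215)&(sat<40)).astype(np.uint8),(150,230,240,340),500)
for b in B[:2]: print("cover",rect(c,b,.03))
for t in(60,75,90):
    for b in blobs((g<t).astype(np.uint8),(170,265,220,310)): print("knob",t,rect(c,b,.065),cv2.boundingRect(b))
    for b in blobs((g<t).astype(np.uint8),(290,225,405,355),60)[:5]: print("boxdark",t,cv2.contourArea(b),rect(c,b,.067),rect(c,b,.059),cv2.boundingRect(b))
im=c["color"]; a=cv2.resize(im[230:350,150:410],None,fx=3,fy=3,interpolation=cv2.INTER_CUBIC); cv2.imwrite("pics/c1.png",a)
E
python3 m.py
```

```text
cover [484.6 245.5 150.5 110.3   8.1]
cover [484.3 236.1  81.5  41.  -89.8]
boxdark 60 5419.5 [470.1 -29.6 149.4 109.5 -21.1] [469.9 -30.6 150.7 110.5 -21.1] (305, 243, 88, 104)
boxdark 60 5114.5 [470.2 -29.7 145.1 106.3 -21.1] [470.  -30.7 146.4 107.3 -21.1] (307, 245, 85, 99)
boxdark 75 5556.0 [470.2 -29.7 150.9 110.9 -21.3] [470.  -30.7 152.2 111.9 -21.3] (304, 242, 90, 105)
boxdark 75 4990.5 [470.1 -29.8 143.8 104.6 -21.1] [470.  -30.8 145.1 105.6 -21.1] (307, 245, 84, 99)
boxdark 75 517.0 [ 436.6 -100.4  132.    23.9  -21. ] [ 436.1 -102.1  133.2   24.1  -21. ] (372, 275, 33, 74)
boxdark 75 74.0 [551.3 -88.8  20.1  14.3  65.9] [551.8 -90.3  20.3  14.4  65.9] (376, 242, 13, 11)
boxdark 75 71.5 [572.  -35.4  18.7  15.   63.3] [572.7 -36.4  18.8  15.1  63.3] (345, 230, 13, 11)
knob 90 [489.5 233.9  35.9  12.1  57.9] (186, 277, 19, 14)
boxdark 90 5666.0 [470.1 -29.9 152.3 112.1 -21.1] [470.  -30.9 153.7 113.1 -21.1] (304, 242, 90, 106)
boxdark 90 4882.0 [470.  -29.9 142.4 103.4 -21.1] [469.8 -30.9 143.6 104.3 -21.1] (308, 246, 83, 97)
boxdark 90 1430.5 [484.6 -88.2 211.5  93.   12.3] [484.5 -89.7 213.4  93.8  12.3] (344, 230, 61, 120)
```

View pics/c1.png

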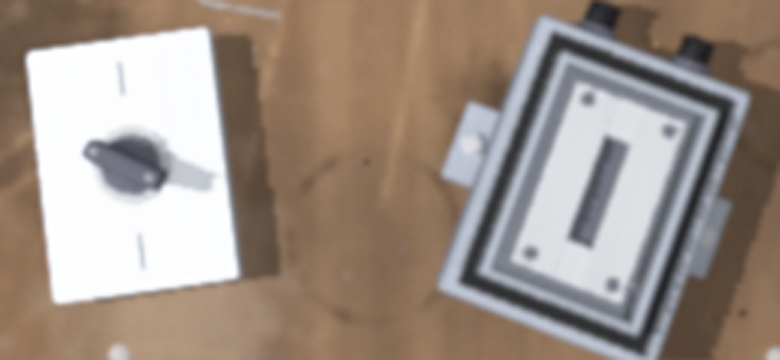

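The crop shows the cover at yaw about 8°, with the bar running from (92,150) to (155,182), yaw about 62°. The box slot runs from (615,138) to (582,243), yaw about -21°. The relative fastener angle is about +0.95 rad. I'll move above the knob now.

```bash
python3 -m pendant '[[0.15,0.2,0,0,0,0.03],[0.15,0.2,0,0,0,0.03],[0.15,0.2,0,0,0,0.03],[0.15,0.2,0,0,0,0.03],[0.15,0.2,0,0,0,0.03],[0.15,0.2,0,0,0,0.03],[0.15,0.2,0,0,0,0.03],[0.15,0.2,0,0,0,0.03],[0.15,0.2,0,0,0,0.03],[0.15,0.2,0,0,0,0.03]]' 1
python3 -m pendant '[[0.03,0.2,0,0,0,0.03],[0.03,0.2,0,0,0,0.03],[0.03,0.2,0,0,0,0.03],[0.03,0.2,-0.05,0,0,0.03],[0.03,0.2,-0.05,0,0,0.03],[0.03,0.2,-0.05,0,0,0.03],[0.03,0.2,-0.05,0,0,0.03],[0.03,0.2,-0.05,0,0,0.03],[0.03,0.2,-0.05,0,0,0.01],[0,0.2,-0.05,0,0,0]]' 1
cat > st.py <<'E'
from h import *
o=ctrl.get_obs(); M=R.from_quat(np.roll(o["eef_rot"],-1)).as_matrix()
print("t",round(o["time_s"],2),"tcp mm",np.round(o["eef_pos"]*1000,1),"yaw",np.round(np.degrees(np.arctan2(M[1,0],M[0,0])),1),"tilt z",np.round(M[:,2],3),"F",np.round(o["wrist_force"],1),"T",np.round(o["torque"],2),"open",round(o["opening"],3),"gf",np.round(o["grasp_force"],1),"q6",np.round(o["q"][5],2))
E
python3 st.py
```

```text
time_s: 1.4
eef_pos: [0.4289, -0.159, 0.2393]
eef_rot: [0.0, 0.94, 0.342, 0.0]
wrist_force: [0.9, 0.0, 0.6]
opening: 1.0
grasp_force: 0.0
time_s: 2.65
eef_pos: [0.4823, 0.2408, 0.1687]
eef_rot: [0.0, 0.855, 0.518, -0.0]
wrist_force: [0.7, -0.4, 0.3]
opening: 0.999
grasp_force: 0.0
t 2.65 tcp mm [482.3 240.8 168.7] yaw 62.4 tilt z [-0. -0. -1.] F [ 0.7 -0.4  0.3] T [-0.   -0.03 -0.02] open 0.999 gf 0.0 q6 0.72
```

```bash
python3 -m pendant '[[0.012,0.024,-0.08,0,0,0],[0,0,-0.08,0,0,0],[0,0,-0.08,0,0,0],[0,0,-0.08,0,0,0],[0,0,-0.08,0,0,0],[0,0,-0.08,0,0,0],[0,0,-0.06,0,0,0],[0,0,-0.04,0,0,0],[0,0,-0.03,0,0,0],[0,0,0,0,0,0]]' 1 >/dev/null; python3 st.py
python3 -m pendant '[[0,0,0,0,0,0],[0,0,0,0,0,0],[0,0,0,0,0,0],[0,0,0,0,0,0],[0,0,0,0,0,0],[0,0,0,0,0,0],[0,0,0,0,0,0],[0,0,0,0,0,0],[0,0,0,0,0,0],[0,0,0,0,0,0]]' -1 >/dev/null; python3 st.py
```

```text
t 3.9 tcp mm [484.4 244.3  47. ] yaw 62.4 tilt z [-0. -0. -1.] F [ 0.5 -0.1 -0.3] T [-0.03  0.01 -0.01] open 0.997 gf 0.0 q6 0.73
t 5.15 tcp mm [484.6 244.4  47.6] yaw 62.4 tilt z [-0.  0. -1.] F [-2.3  0.3  5.5] T [ 0.02  0.43 -0.01] open 0.137 gf 59.8 q6 0.73
```

Gripped. Lifting, then look.

```bash
python3 -m pendant '[[0,0,0.03,0,0,0],[0,0,0.06,0,0,0],[0,0,0.08,0,0,0],[0,0,0.08,0,0,0],[0,0,0.08,0,0,0],[0,0,0.08,0,0,0],[0,0,0.08,0,0,0],[0,0,0.06,0,0,0],[0,0,0,0,0,0],[0,0,0,0,0,0]]' >/dev/null; python3 st.py; python3 - <<'E'
from h import *
a=camera("top"); s=camera("scene")
g=cv2.cvtColor(a["color"],cv2.COLOR_BGR2GRAY).astype(int)
cv2.imwrite("pics/l1.png",np.hstack([cv2.resize(a["color"][200:370,120:330],(400,324)),cv2.resize(s["color"][150:350,150:397],(400,324))]))
E
```

```text
t 6.4 tcp mm [484.2 244.1 156.7] yaw 62.4 tilt z [-0.001 -0.    -1.   ] F [-0.9 -0.6 -2.8] T [-0.01  0.01  0.01] open 0.145 gf 58.7 q6 0.73
```

View pics/l1.png

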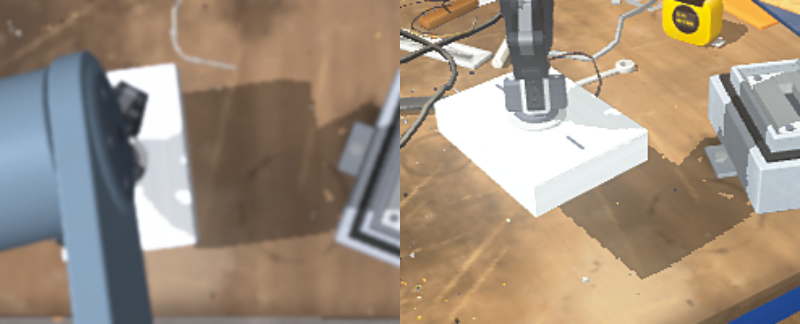

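The cover hangs level in the gripper, skirt at about 110 mm, clear of the box. Its right edge in the left picture runs from (177,65) to (195,245), so its yaw has not changed visibly. Carrying it to the box with -29° of turn.

```bash
python3 -m pendant '[[-0.01,-0.12,0,0,0,-0.03],[-0.01,-0.17,0,0,0,-0.04],[-0.01,-0.17,0,0,0,-0.04],[-0.01,-0.17,0,0,0,-0.04],[-0.01,-0.17,0,0,0,-0.04],[-0.01,-0.17,0,0,0,-0.04],[-0.01,-0.17,0,0,0,-0.04],[-0.006,-0.17,0,0,0,-0.04],[0,-0.068,0,0,0,-0.014],[0,0,0,0,0,0]]' >/dev/null; python3 st.py; python3 - <<'E'
from h import *
a=camera("top"); s=camera("scene")
cv2.imwrite("pics/t2.png",a["color"]);cv2.imwrite("pics/s2.png",s["color"])
cv2.imwrite("pics/l2.png",np.hstack([cv2.resize(a["color"][200:370,240:450],(400,324)),cv2.resize(s["color"][130:330,280:527],(400,324))]))
E
```

```text
t 7.75 tcp mm [469.3 -31.7 157. ] yaw 33.1 tilt z [-0.001  0.001 -1.   ] F [ 0.6 -0.  -3.8] T [ 0.04  0.03 -0.05] open 0.138 gf 58.7 q6 0.67
```

View pics/l2.png

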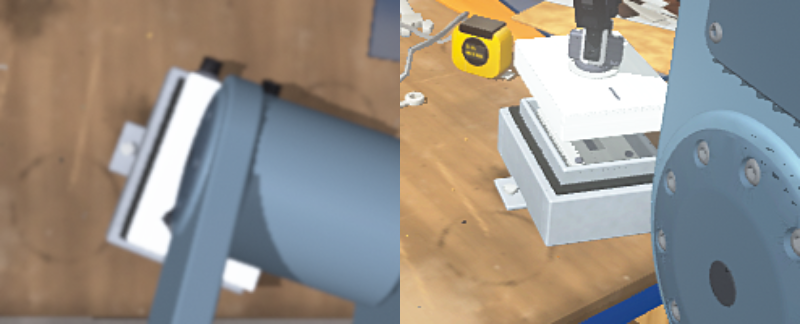

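The cover is above the box, nearly parallel to it. In the left picture its left edge runs from (188,72) to (138,240). I'll check that edge and the near-end edge against the expected pose.

```bash
python3 - <<'E'
from h import *
c=camera("top"); im=c["color"]; g=cv2.cvtColor(im,cv2.COLOR_BGR2GRAY).astype(int); sat=np.ptp(im,axis=2)
th=np.radians(-21.1); ux=np.array([np.cos(th),np.sin(th)]); uy=np.array([-ux[1],ux[0]]); C=np.array([470,-30.5])
for t in (200,225,240):
    b=blobs(((g>t)&(sat<40)).astype(np.uint8),(290,225,400,360),200)[0]
    for z in(.1105,.1405):
        p=cast(c,b[:,0,:],z)[:,:2]*1000-C; q=np.c_[p@ux,p@uy]
        s=q[(q[:,1]>45)&(np.abs(q[:,0])<60)]   # left side
        e=q[(q[:,0]<-65)&(np.abs(q[:,1])<50)]
        for n,w in(("left",s),("end",e)):
            if len(w)>5:
                vx,vy,x0,y0=cv2.fitLine(np.float32(w),cv2.DIST_HUBER,0,.01,.01).ravel(); print(t,z,n,len(w),"deg",round(np.degrees(np.arctan2(vy,vx)),1),"pt",round(float(x0),1),round(float(y0),1))
E
```

```text
200 0.1105 left 68 deg -0.1 pt -0.4 53.8
200 0.1105 end 23 deg -85.4 pt -77.6 33.9
200 0.1405 left 71 deg -0.1 pt -0.3 55.9
200 0.1405 end 21 deg -84.6 pt -75.6 35.7
225 0.1105 left 68 deg -0.0 pt -0.3 53.3
225 0.1105 end 22 deg -85.8 pt -75.7 34.5
225 0.1405 left 71 deg -0.1 pt -0.1 55.4
225 0.1405 end 21 deg -85.1 pt -73.8 36.4
240 0.1105 left 69 deg -0.0 pt -1.8 52.7
240 0.1105 end 22 deg -84.6 pt -74.6 33.3
240 0.1405 left 71 deg -0.1 pt 0.1 54.8
240 0.1405 end 20 deg -84.5 pt -72.6 35.2
```

Yaw is spot on and the lateral error is at most about 1.5 mm. Descending.

```bash
python3 -m pendant '[[0,0,-0.04,0,0,0],[0,0,-0.04,0,0,0],[0,0,-0.03,0,0,0],[0,0,-0.03,0,0,0],[0,0,-0.02,0,0,0],[0,0,-0.02,0,0,0],[0,0,-0.01,0,0,0],[0,0,-0.01,0,0,0],[0,0,0,0,0,0],[0,0,0,0,0,0]]' >/dev/null; python3 st.py
python3 -m pendant '[[0,0,-0.01,0,0,0],[0,0,-0.01,0,0,0],[0,0,-0.01,0,0,0],[0,0,-0.005,0,0,0],[0,0,-0.004,0,0,0],[0,0,0,0,0,0],[0,0,0,0,0,0],[0,0,0,0,0,0],[0,0,0,0,0,0],[0,0,0,0,0,0]]' >/dev/null; python3 st.py
```

```text
t 9.15 tcp mm [469.5 -31.4 117.4] yaw 33.2 tilt z [ 0. -0. -1.] F [ 0.1 -0.3 -2.4] T [ 0.05 -0.04 -0.02] open 0.142 gf 58.8 q6 0.67
t 10.4 tcp mm [469.4 -31.4 110.5] yaw 33.2 tilt z [-0. -0. -1.] F [-4.8  1.1  8.9] T [0.25 0.95 0.03] open 0.137 gf 60.5 q6 0.67
```

Contact of about 12 N at skirt height of about 8 mm above the ledge: the crosspiece is resting on the bracket. Turning -54°.

```bash
python3 -m pendant '[[0,0,0,0,0,-0.05],[0,0,0,0,0,-0.07],[0,0,0,0,0,-0.07],[0,0,0,0,0,-0.07],[0,0,0,0,0,-0.07],[0,0,0,0,0,-0.07],[0,0,0,0,0,-0.07],[0,0,0,0,0,-0.07],[0,0,0,0,0,-0.062],[0,0,0,0,0,0]]' >/dev/null; python3 st.py
python3 -m pendant '[[0,0,-0.005,0,0,0],[0,0,-0.005,0,0,0],[0,0,-0.005,0,0,0],[0,0,-0.005,0,0,0],[0,0,0,0,0,0],[0,0,0,0,0,0],[0,0,0,0,0,0],[0,0,0,0,0,0],[0,0,0,0,0,0],[0,0,0,0,0,0]]' >/dev/null; python3 st.py
```

```text
t 11.65 tcp mm [469.4 -31.3 109.5] yaw -20.9 tilt z [ 0. -0. -1.] F [-0.1  0.3 -2.7] T [-0.07  0.01  0.02] open 0.14 gf 58.7 q6 1.62
t 12.9 tcp mm [469.4 -31.4 105.5] yaw -21.0 tilt z [ 0. -0. -1.] F [-1.8  0.1  2.7] T [0.03 0.44 0.04] open 0.14 gf 59.5 q6 1.62
```

It dropped in and met the seal. Pressing home.

```bash
python3 -m pendant '[[0,0,-0.005,0,0,0],[0,0,-0.005,0,0,0],[0,0,-0.005,0,0,0],[0,0,-0.005,0,0,0],[0,0,0,0,0,0],[0,0,0,0,0,0],[0,0,0,0,0,0],[0,0,0,0,0,0],[0,0,0,0,0,0],[0,0,0,0,0,0]]' >/dev/null; python3 st.py
```

```text
t 14.15 tcp mm [469.5 -31.4 102.5] yaw -21.0 tilt z [-0. -0. -1.] F [-7.6  1.6 14.1] T [0.26 1.22 0.03] open 0.14 gf 61.4 q6 1.62
```

```bash
python3 -m pendant '[[0,0,-0.005,0,0,0],[0,0,0,0,0,0],[0,0,0,0,0,0],[0,0,0,0,0,0],[0,0,0,0,0,0],[0,0,0,0,0,0],[0,0,0,0,0,0],[0,0,0,0,0,0],[0,0,0,0,0,0],[0,0,0,0,0,0]]' >/dev/null; python3 st.py
python3 - <<'E'
from h import *
a=camera("top"); s=camera("scene")
cv2.imwrite("pics/l3.png",np.hstack([cv2.resize(a["color"][220:360,280:453],(400,324)),cv2.resize(s["color"][150:300,310:495],(400,324),interpolation=cv2.INTER_CUBIC)]))
E
```

```text
t 15.4 tcp mm [469.6 -31.4 102.4] yaw -20.9 tilt z [-0. -0. -1.] F [-11.    2.   23.6] T [0.37 1.92 0.02] open 0.139 gf 62.8 q6 1.62
```

View pics/l3.png

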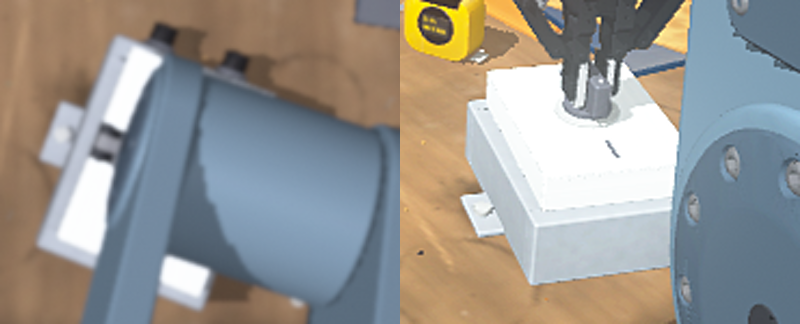

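The picture shows the cover seated with no black seal showing, and the bar in line with the index mark at (612,150). The arm is on the hard stop: 1 mm more command gave no movement and +9.5 N. TCP height of 102.4 mm matches 47.6 + 55.

```bash
python3 -c "
from bench import ctrl
print(ctrl.hand_in())"
```

```text
the job is handed in; nothing more can be done
None
```

The cover is on the box with the fastener lined up and pressed down to the stop with about 26 N, still gripped, and the job is handed in at about 15.5 s; no verdict came back, and nothing went near the tape measure, nut or spanner.

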